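# Scan the barcode of the small white box

## Task

Pick the hand scanner up from its charging pad and aim it squarely at the barcode label on the small white box, its window about 6 cm in front of the label, level with the label's middle; hold it steady there for two seconds. Then lay it gently back on the middle of its pad, flat and lengthwise as it lay before. Do not push the box about.

Things in the scene. Friction and masses are not known exactly. Their poses are not given: they have to be found in the camera images.
- scanner: Loose grey stick scanner, about 0.16 kg, lying flat on the pad. 150 long (x) overall: a straight barrel 34 wide and 30 high (from x = -75 to +33 mm) and a wider head 46 wide and 34 high (x = +33 to +75 mm) with the black-rimmed window on its front end. Origin: centre of the underside, near the centre of mass; x points out of the window, z up. It can be gripped across the barrel (along its y) at the origin.
- scan_spot (a point): The scanner's reading point, moving with it: 60 mm straight in front of the window, on the window's axis; that is at (135, 0, 17) mm in the scanner's frame. The scanner reads a label that lies at this point.
- white_box_code (a point): Centre of the barcode label, 50 wide and 30 high, on the front face (the side toward the robot) of the small white box with a lid (77 deep x 62 wide x 75 high, 0.4 kg, loose). It is 39 mm above the worktop. x points level into the box, square to the label; z up. The blue tip box (79 high) and the flat wooden case (43 high) carry like labels but are not wanted; the three boxes stand in a row in any order.
- pad: Fixed charging pad, a grey slab 180 long (x) x 105 wide (y) x 10 high with a black rubber top; it may stand on the left or on the right. Origin: centre of its underside; z up. The scanner lies lengthwise along the pad's x.
Not all that is in view belongs to the job. Of the things shaped like the scanner, the grey one is meant.

How it is judged (in metres and radians):
On the way:
1. the scanner is aimed squarely at the white box's label and held steady (x of scan_spot in the frame of white_box_code between -0.03 and 0.03 m and y of scan_spot in the frame of white_box_code between -0.02 and 0.02 m and z of scan_spot in the frame of white_box_code between -0.016 and 0.016 m and angle between the x axis of scanner and the x axis of white_box_code, either way round below 0.2 rad and linear speed of scanner below 0.03 m/s and angular speed of scanner below 0.3 rad/s), for 1 s.
At the end, for the whole second after the job is handed in: Scanner at rest flat on its pad, origin within 35 mm lengthwise and 30 mm crosswise of the middle, within 17 deg of lengthwise; before that its reading point was held still for 1 s within 20 mm sideways, 16 mm in height, 30 mm in distance of the label's middle, within 11 deg of square (x of scanner in the frame of pad between -0.035 and 0.035 m and y of scanner in the frame of pad between -0.03 and 0.03 m and z of scanner in the frame of pad below 0.016 m and angle between the x axis of scanner and the x axis of pad, either way round below 0.3 rad and angle between scanner's own z axis and vertical below 0.12 rad and linear speed of scanner below 0.02 m/s); the robot touches nothing.
It fails at once if the white box is pushed more than 20 mm (distance of white_box_code from where it was at the start of the episode above 0.02 m).
It fails at once if the scanner is dropped (falls faster than 0.6 m/s out of the fingers) (contact force between the fingers and scanner below 0.05 N and linear speed of scanner above 0.6 m/s).
It also fails if it takes over 54 s, if anything falls off the work surface, if the arm or the gripper's body presses on something with over 40 N, if the wrist force passes 120 N, or if a joint passes its speed limit or range.

## Robot

A 6-joint arm with a two-finger parallel gripper is mounted at the origin on a cart in front of the work surface, level with it; the furniture and walls round the work are solid. World frame = base frame: x ahead of the robot, y to its left, z up, the work surface at z = 0. Lengths are in mm, angles in rad, forces in N, time in s.
With the tool pointing down it reaches from about 275 to 825 mm from the base axis. Payload 5.2 kg.
Tool frame: the origin (TCP) lies midway between the tips of the shut fingers; the grasp point (between the pads) lies 19 mm behind it (r.grip_depth is the distance from the TCP to the grasp point, in mm); y points along the fingers, x is the direction in which the jaws open and shut, and the axes are right-handed (so a half turn about y gives the same grasp; the last joint's range is limited). The gripper opens to 93 mm and grips with 3 to 60 N. Pads are 15 mm wide; open, the fingers measure 128 mm over their backs; the gripper's body (75 mm by 188 mm) begins 65 mm behind the grasp point.
Start: joints at [-0.203, 0.259, 1.535, -0, 1.348, -0.203], TCP at [550.004, 0.023, 193.253] pointing down, gripper open.
Joint ranges: [-3.14, 3.14], [-0.91, 2.08], [0.19, 2.58], [-1.22, 4.36], [0.22, 2.71], [-3.12, 3.12]. Speed limits (rad/s): [2.57, 2.57, 3.14, 3.14, 3.14, 3.14].

## Interface

Orientations are given as a unit quaternion [x, y, z, w].
In Python, from rig import r gives the robot as it stands. The module is installed in compiled form; this text tells all that it offers.
- The arm moves only by the tool play_rows, never from a script. Its argument "moves" is one flat list of numbers, 7 for each row, row after row: the shift along the tool's x, y, z in cm, then the turn, a rotation vector about the tool's x, y, z in degrees, then the gripper command: -1 is fully open, 1 is shut, values between are in proportion. In form: [tx, ty, tz, wx, wy, wz, gripper, tx, ty, tz, wx, wy, wz, gripper, ...]. A call has exactly 5 rows; each row shifts and turns the pose as measured when the row begins, along the tool's axes as they then stand; what a row does not reach is not made up. A row lasts 1/8 s, in which the tool goes at most 62.5 mm and 10.7 degrees, less where a joint would pass 70% of its speed; a pose out of reach is approached as far as the arm can. A call is refused whole if a number of a shift passes 6.25 or a number of a turn 10.7, either way. A call with a gripper value outside its range is refused whole. The fingers move at their own pace and stop on an object; "force" is the grip in N (left out, the last holds). Time passes only in rows, so rows that do not move let the fingers close, or fill a call up. It gives the time, the measured TCP pose, the force and the opening at its end, in the units of the state.
- r.get_state(): the state, without advancing time (a new reading comes with each control period).
- r.snapshot(name): name is "scene" or "side" or "wrist"; returns (picture, depth): 480x640x3 uint8, blue, green, red; 480x640 float32, mm along the optical axis (not along the pixel's ray), 0 where there is no reading.
- r.camera_info(name): a dict with "mtx" (3x3 intrinsics, pixels), "R" (3x3) and "t" (3): a world point X has camera coordinates R X + t; the wrist camera has in their place "hand_eye" (4x4, takes a point from camera to tool coordinates, whose origin is the TCP and whose axes are the tool frame's). Camera axes: x right, y down, z forward; pixel columns grow to the right and rows downward; lengths in mm; the calibration is good to about 2 mm. A picture is of the moment at which its call begins: read the wrist's pose just before it. camera_info takes no time and is no camera call.
- r.sign_off(): hands the job in, once; it reports no verdict.
The state is a dict: "time_s": time; "joint_positions": joint angles; "qd": joint speeds; "joint_torque": joint torques, N m; "tcp_pos": TCP position; "eef_rot": TCP orientation; "wrist_force": force on the tool from outside, world axes, zero at the start; "torque": the same for the moment, N m; "opening": finger opening in mm.
Only numpy, scipy, OpenCV 4.12 (cv2) and the standard library are available. Lean on these libraries where they do the work, as an engineer would, in place of code of your own. Each camera call takes 0.05 s, during which the arm holds its last target.

## Working session

There is one attempt and no reset: what is moved stays moved. The work goes in short steps, Python scripts to look and compute and a tool call to move; the robot and the scene stay as the last step left them, time stands still between calls to the robot, and variables do not carry over. Pictures are saved under pics/ and viewed, and the job is handed in when it is done.

Besides the shell and the picture viewer there is one more tool, called after "Request:" by a JSON object that holds its "op" and its "data". play_rows: Moves the arm, as the interface text tells. Its arguments: {"type":"object","properties":{"moves":{"type":"array","items":{"type":"number"}},"force":{"type":"number"}},"required":["moves"]}

```bash
mkdir -p pics
python3 - <<'E'
from rig import r
import cv2,numpy as np
s=r.get_state();print(s)
for n in("scene","side","wrist"):
    p,d=r.snapshot(n);cv2.imwrite(f"pics/{n}0.png",p);np.save(f"pics/{n}0.npy",d)
    print(n,{k:np.round(v,3).tolist() if not isinstance(v,str) else v for k,v in r.camera_info(n).items()})
E
```

```text
{'time_s': 0.0, 'joint_positions': array([-2.02786027e-01,  2.59317790e-01,  1.53611954e+00, -1.23321635e-05,
        1.34795926e+00, -2.02779739e-01]), 'qd': array([-1.17598141e-03, -5.30629599e-04, -6.18466652e-04, -2.04184930e-03,
       -1.90385070e-03,  5.20173071e-08]), 'joint_torque': array([ 2.41929010e-04, -4.37298238e+01, -2.84004611e+01,  7.19661056e-02,
        4.11791797e-02, -1.14769305e-04]), 'tcp_pos': array([5.49400591e+02, 1.49591482e-01, 1.92416671e+02]), 'eef_rot': array([-7.06982210e-01,  6.26831571e-04,  6.24320044e-04,  7.07230777e-01]), 'wrist_force': array([-0.51714039,  0.48347037, -0.41260742]), 'torque': array([0.0013118 , 0.02082008, 0.05071898]), 'opening': 93.20766861909277}
scene {'mtx': [[571.022, 0.0, 313.465], [0.0, 571.022, 241.863], [0.0, 0.0, 1.0]], 'R': [[-0.631, -0.776, -0.005], [-0.511, 0.42, -0.75], [0.584, -0.47, -0.662]], 't': [394.078, 298.967, 1419.063]}
side {'mtx': [[435.013, 0.0, 316.348], [0.0, 435.013, 237.746], [0.0, 0.0, 1.0]], 'R': [[0.98, -0.199, 0.023], [-0.071, -0.455, -0.888], [0.187, 0.868, -0.46]], 't': [-501.657, 137.096, 966.531]}
wrist {'mtx': [[333.159, 0.0, 312.277], [0.0, 333.159, 239.681], [0.0, 0.0, 1.0]], 'hand_eye': [[1.0, -0.0, -0.0, 0.74], [0.0, -0.27, 0.963, -192.443], [-0.0, -0.963, -0.27, 75.413], [0.0, 0.0, 0.0, 1.0]]}
```

View pics/scene0.png

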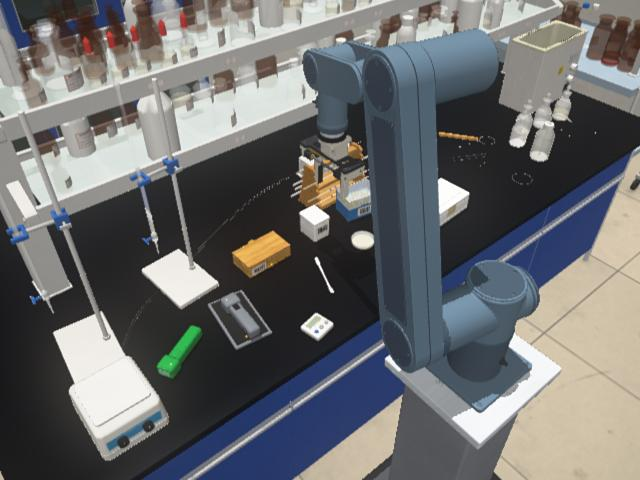

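View pics/side0.png

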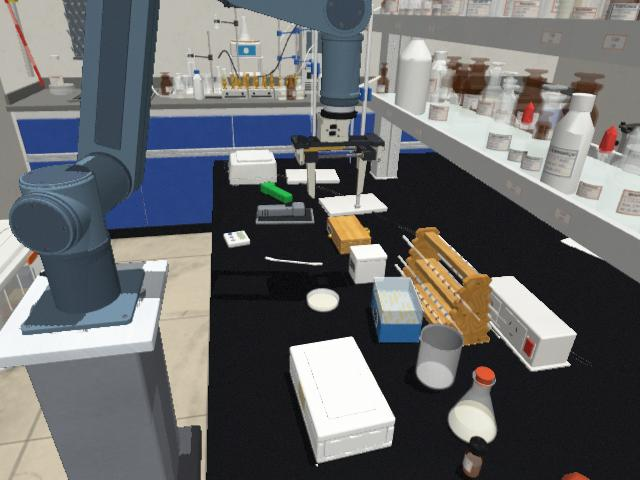

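View pics/wrist0.png

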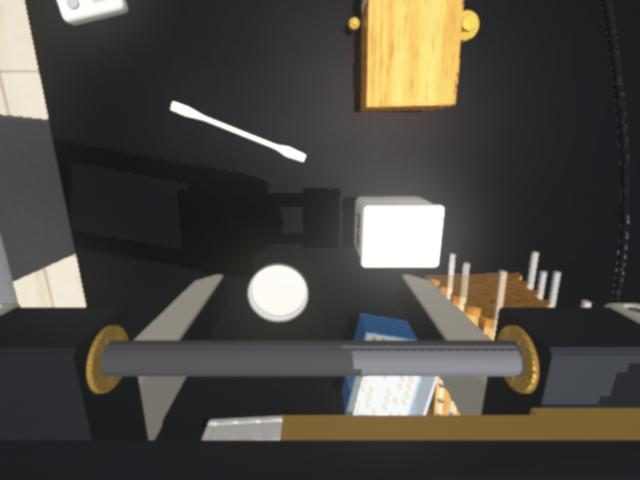

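```bash
cat > h.py <<'E'
import numpy as np,cv2
from rig import r
from scipy.spatial.transform import Rotation as Ro
def cloud(n,d,s=None):
    c=r.camera_info(n);K=np.array(c["mtx"]);v,u=np.mgrid[:480,:640]
    P=np.stack([(u-K[0,2])/K[0,0]*d,(v-K[1,2])/K[1,1]*d,d],-1)
    if n=="wrist":
        H=np.array(c["hand_eye"]);P=P@H[:3,:3].T+H[:3,3]
        return P@Ro.from_quat(s["eef_rot"]).as_matrix().T+s["tcp_pos"]
    return (P-np.array(c["t"]))@np.array(c["R"])
E
python3 - <<'E'
from h import *
p=cv2.imread("pics/scene0.png");d=np.load("pics/scene0.npy")
cv2.imwrite("pics/c1.png",np.hstack([cv2.resize(p[280:360,200:300],(400,320),interpolation=2),cv2.resize(p[195:275,270:370],(400,320),interpolation=2)]))
p2=cv2.imread("pics/side0.png");cv2.imwrite("pics/c2.png",cv2.resize(p2[165:285,220:420],(800,480),interpolation=2))
X=cloud("scene",d);Xs=cloud("side",np.load("pics/side0.npy"))
for u,v in[(240,315),(314,215),(250,340),(228,300),(300,260)]:print(u,v,X[v,u].round())
for u,v in[(285,213),(367,252),(365,272),(295,208),(270,212)]:print(u,v,Xs[v,u].round())
E
```

```text
240 315 [460. 379.  45.]
314 215 [626.  -3.  79.]
250 340 [402. 391.   8.]
228 300 [526. 374.  43.]
300 260 [567.  99.  -5.]
285 213 [483. 351.  22.]
367 252 [629. -19.  76.]
365 272 [622. -38.  32.]
295 208 [513. 342.  41.]
270 212 [437. 353.  28.]
```

View pics/c1.png

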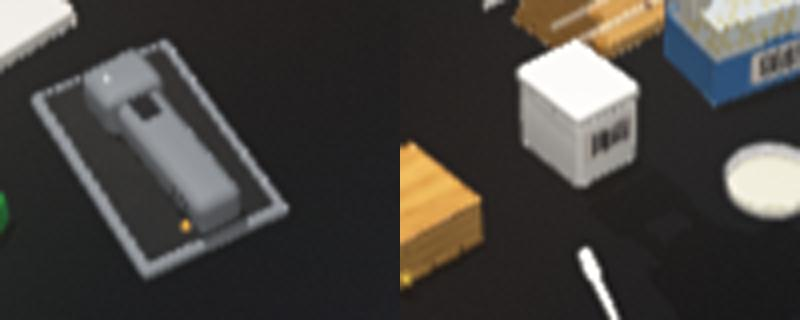

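View pics/c2.png

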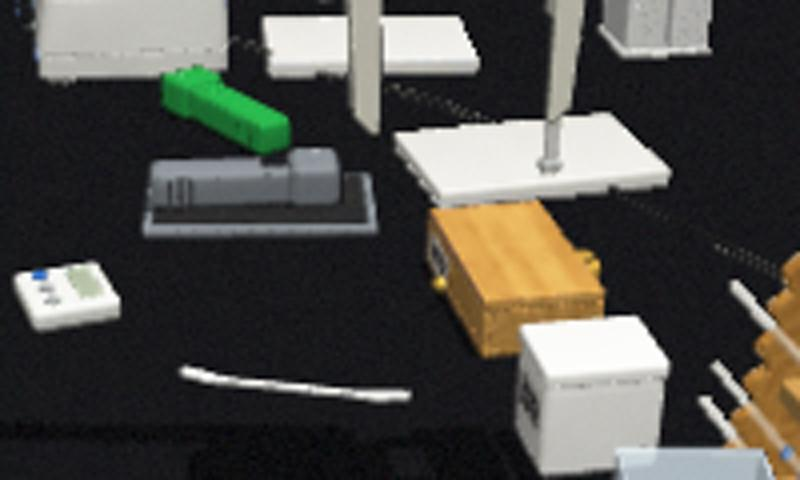

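Run:
```python
from h import *
for n in("scene","side"):
    d=np.load(f"pics/{n}0.npy");p=cv2.imread(f"pics/{n}0.png");X=cloud(n,d)
    x,y,z=X[...,0],X[...,1],X[...,2]
    def rep(l,m):
        m=cv2.morphologyEx(m.astype(np.uint8),cv2.MORPH_OPEN,np.ones((2,2)))>0
        q=X[m]; print(n,l,len(q),"zmed",np.median(q[:,2]).round(1),[np.round(a,1) for a in cv2.minAreaRect(q[:,:2].astype(np.float32))])
    box=(abs(x-626)<70)&(abs(y+10)<70)&(p.min(2)>110)&(p.max(2).astype(int)-p.min(2)<25)
    rep("box all",box&(z>15)); rep("boxtop",box&(z>70)&(z<85))
    g=(abs(x-475)<120)&(abs(y-365)<90)
    rep("barrel+head",g&(z>34)&(z<55)&(p.min(2)>60)); rep("padall",g&(z>4)&(z<55))
```

```text
scene box all 793 zmed 72.1 [array([147.5, 409.4]), array([  92.7, 1442.5]), np.float64(49.0)]
scene boxtop 328 zmed 74.9 [array([628.4, -36.7]), array([119.4,  74.1]), np.float64(86.1)]
scene barrel+head 562 zmed 40.2 [array([ 55.8, 571. ]), array([  84.5, 1110.1]), np.float64(64.5)]
scene padall 2001 zmed 12.1 [array([ 56.6, 555.9]), array([ 146.5, 1120.4]), np.float64(66.3)]
side box all 1554 zmed 74.0 [array([765.2, 425.8]), array([2748.6,  149.2]), np.float64(73.8)]
side boxtop 444 zmed 75.5 [array([ 491.2, -357.4]), array([1088.6,   88.1]), np.float64(67.2)]
side barrel+head 258 zmed 39.5 [array([ 434.2, -251.7]), array([1261.6,  142.5]), np.float64(86.1)]
side padall 1046 zmed 13.5 [array([ 417.9, -200.6]), array([1365. ,  179.1]), np.float64(82.9)]
```

Run:
```python
from h import *
X=cloud("scene",np.load("pics/scene0.npy"));S=cloud("side",np.load("pics/side0.npy"))
for u,v in[(192,265),(182,210),(107,335),(60,220),(172,162),(150,180),(155,240),(140,180),(40,297),(180,350),(255,255),(317,326),(323,275),(362,240)]:print(u,v,np.median(X[v-1:v+2,u-1:u+2].reshape(-1,3),0).round())
Z=X[...,2];m=(Z>60)&(X[...,0]<650)&(X[...,0]>300)&(X[...,1]>80)&(X[...,1]<600)
v,u=np.where(m);print([(a,b,X[b,a].round().astype(int).tolist()) for a,b in list(zip(u,v))[::60]])
```

```text
192 265 [720. 374.  28.]
182 210 [719. 371. 228.]
107 335 [633. 672.  28.]
60 220 [623. 679. 414.]
172 162 [710. 376. 387.]
150 180 [698. 445. 369.]
155 240 [710. 463. 182.]
140 180 [710. 465. 375.]
40 297 [643. 773. 228.]
180 350 [467. 552.  32.]
255 255 [626. 218.  44.]
317 326 [323. 233.  17.]
323 275 [469.  91.   3.]
362 240 [498. -90.  16.]
[(np.int64(336), np.int64(59), [444, 81, 656]), (np.int64(355), np.int64(63), [385, 82, 668]), (np.int64(350), np.int64(66), [386, 95, 665]), (np.int64(334), np.int64(69), [451, 80, 631]), (np.int64(344), np.int64(71), [412, 87, 643]), (np.int64(351), np.int64(73), [384, 93, 650]), (np.int64(359), np.int64(75), [358, 95, 656]), (np.int64(340), np.int64(78), [427, 84, 621]), (np.int64(348), np.int64(80), [394, 91, 631]), (np.int64(356), np.int64(82), [362, 99, 641]), (np.int64(334), np.int64(85), [449, 81, 596]), (np.int64(338), np.int64(87), [433, 84, 598]), (np.int64(344), np.int64(89), [405, 91, 606]), (np.int64(349), np.int64(91), [386, 95, 610]), (np.int64(353), np.int64(93), [371, 97, 612]), (np.int64(357), np.int64(95), [359, 97, 612]), (np.int64(362), np.int64(97), [347, 93, 611]), (np.int64(353), np.int64(100), [368, 99, 598])]
```

Request:
{"op": "play_rows", "data": {"moves": [-1.05, 0, 3.7, 0, -9, 0, -1, -0.45, 0, 3.8, 0, -9, 0, -1, 0.15, 0, 3.8, 0, -9, 0, -1, 0.75, 0, 3.75, 0, -9, 0, -1, 1.3, 0, 3.6, 0, -9, 0, -1], "force": 15}}

```text
time_s: 0.78
tcp_pos: [494.6, 185.9, 190.8]
eef_rot: [-0.65, -0.275, 0.278, 0.651]
wrist_force: [0.0, 0.5, -0.9]
opening: 93.0
```

Request:
{"op": "play_rows", "data": {"moves": [1.85, 0, 3.35, 0, -9, 0, -1, 2.35, 0, 3.0, 0, -9, 0, -1, 2.8, 0, 2.6, 0, -9, 0, -1, 3.2, 0, 2.15, 0, -9, 0, -1, 3.5, 0, 1.6, 0, -9, 0, -1]}}

```text
time_s: 1.4
tcp_pos: [433.3, 374.2, 189.6]
eef_rot: [-0.487, -0.509, 0.513, 0.49]
wrist_force: [0.7, 0.3, -0.1]
opening: 92.9
```

Run:
```python
from h import *
s=r.get_state();print(s["time_s"],s["tcp_pos"],Ro.from_quat(s["eef_rot"]).as_matrix().round(3).tolist(),s["qd"].round(3))
p,d=r.snapshot("wrist");cv2.imwrite("pics/w1.png",p);np.save("pics/w1.npy",d)
np.savez("pics/w1s.npz",**{k:s[k] for k in("tcp_pos","eef_rot")})
```

```text
1.4 [433.34338447 374.21319386 189.57686756] [[-0.045, -0.007, -0.999], [0.999, -0.001, -0.045], [-0.001, -1.0, 0.007]] [ 0.564  0.206 -0.28   0.     0.074 -0.73 ]
```

View pics/w1.png

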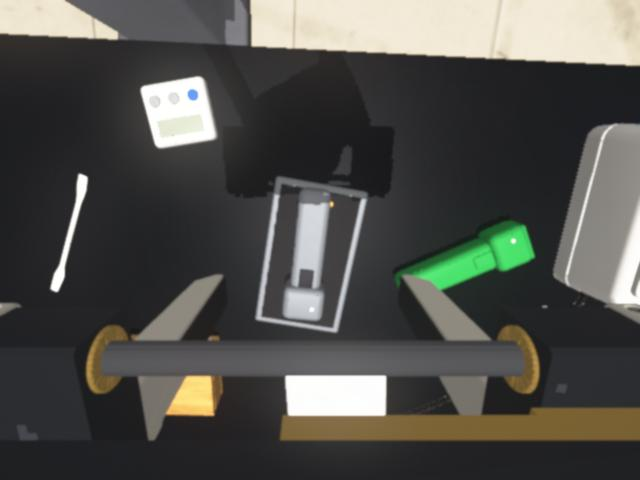

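Request:
{"op": "play_rows", "data": {"moves": [0, 0, 0, 0, 0, 0, -1, 0, 0, 0, 0, 0, 0, -1, 0, 0, 0, 0, 0, 0, -1, 0, 0, 0, 0, 0, 0, -1, 0, 0, 0, 0, 0, 0, -1]}}

```text
time_s: 2.08
tcp_pos: [431.9, 376.3, 188.8]
eef_rot: [-0.485, -0.51, 0.514, 0.49]
wrist_force: [-0.9, -0.3, -0.5]
opening: 93.0
```

Run:
```python
from h import *
s=r.get_state();print(s["time_s"],s["tcp_pos"],Ro.from_quat(s["eef_rot"]).as_matrix().round(3).tolist(),s["qd"].round(3))
p,d=r.snapshot("wrist");cv2.imwrite("pics/w2.png",p);np.save("pics/w2.npy",d)
X=cloud("wrist",d,s);x,y,z=X[...,0],X[...,1],X[...,2]
print("table z",np.median(z[230:260,130:200]))
g=(d>0)&(abs(x-475)<125)&(abs(y-365)<85)
g[345:]=0
def big(m):
    n,l,st,_=cv2.connectedComponentsWithStats(m.astype(np.uint8));return l==1+np.argmax(st[1:,4])
V=p.copy()
for nm,m in (("pad",g&(z>5)&(z<60)),("scan",g&(z>28)&(z<60))):
    m=big(m);q=X[m];print(nm,m.sum(),np.median(q[:,2]),cv2.minAreaRect(q[:,:2].astype(np.float32)))
    c,_=cv2.findContours(m.astype(np.uint8),0,1);cv2.drawContours(V,c,-1,(0,0,255),1)
cv2.imwrite("pics/w2c.png",cv2.resize(V[160:345,230:400],None,fx=3,fy=3,interpolation=0))
hm=m
q=X[m]; e=q[:,:2]-q[:,:2].mean(0);print("pca",np.linalg.svd(e,full_matrices=False)[2][0])
print("grey 40ish",[ (a,np.median(q[(abs(q[:,0]-a)<5)],0).round(1).tolist(),np.ptp(q[abs(q[:,0]-a)<5,1]).round(1)) for a in range(400,560,15) if (abs(q[:,0]-a)<5).sum()>3])
```

```text
2.075 [431.87406896 376.2849215  188.79260138] [[-0.049, -0.009, -0.999], [0.999, 0.0, -0.049], [0.001, -1.0, 0.009]] [-0.01  -0.001  0.002 -0.001 -0.     0.001]
table z 0.8499043170087361
pad 12737 11.229884104509694 ((486.53985595703125, 372.549072265625), (105.02622985839844, 179.70497131347656), 82.42264556884766)
scan 4456 40.99501417696335 ((475.0799865722656, 372.2010192871094), (45.93909454345703, 149.354736328125), 85.9360122680664)
pca [ 0.99788688 -0.06497521]
grey 40ish [(400, [402.6, 374.7, 37.7], np.float64(30.6)), (415, [415.0, 375.9, 40.7], np.float64(33.9)), (430, [429.9, 375.3, 40.6], np.float64(33.9)), (445, [445.1, 374.0, 40.5], np.float64(34.2)), (460, [459.8, 372.6, 40.4], np.float64(33.7)), (475, [474.9, 371.3, 40.4], np.float64(34.1)), (490, [490.1, 370.9, 40.9], np.float64(34.2)), (505, [505.5, 367.2, 40.5], np.float64(38.4)), (520, [519.8, 368.8, 44.5], np.float64(46.1)), (535, [535.0, 368.2, 44.6], np.float64(45.6)), (550, [547.0, 371.0, 42.6], np.float64(40.8))]
```

View pics/w2c.png

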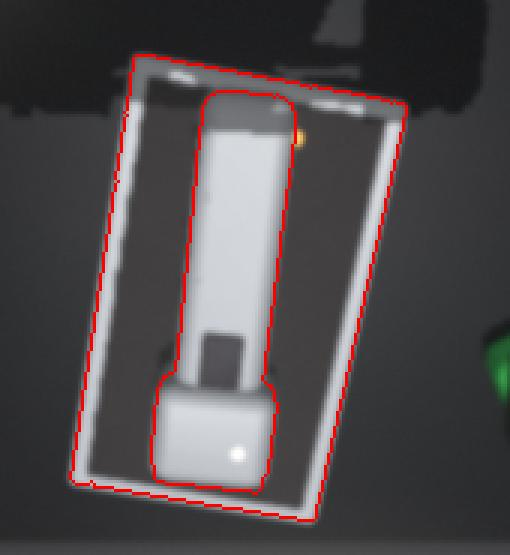

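Request:
{"op": "play_rows", "data": {"moves": [-0.65, 0, -4.3, -0.5, 6.9, 0, -1, 0, 3, 0, 0, 0, 0, -1, 0, 4, 0, 0, 0, 0, -1, 0, 3, 0, 0, 0, 0, -1, 0, 0, 0, 0, 0, 0, -1]}}

```text
time_s: 2.75
tcp_pos: [478.3, 371.5, 87.4]
eef_rot: [0.519, 0.482, -0.479, -0.519]
wrist_force: [0.1, 0.1, 0.7]
opening: 93.3
```

```bash
cat > st.py <<'E'
from h import *
import sys
s=r.get_state();R=Ro.from_quat(s["eef_rot"]).as_matrix()
print(s["time_s"],s["tcp_pos"].round(1),"yaw",np.degrees(np.arctan2(R[1,0],R[0,0])).round(2),"y",R[:,1].round(4),"Rx",R[:,0].round(3),"op",s["opening"],abs(s["qd"]).max().round(3),"F",s["wrist_force"].round(1))
if len(sys.argv)>3:
    t=np.array([float(a) for a in sys.argv[1:4]]);print("tool delta cm",(R.T@(t-s["tcp_pos"])/10).round(2))
    if len(sys.argv)>4:
        a=np.radians(float(sys.argv[4]));T=np.array([[np.cos(a),0,-np.sin(a)],[np.sin(a),0,np.cos(a)],[0,-1,0]])
        print("rotvec deg",np.degrees(Ro.from_matrix(R.T@T).as_rotvec()).round(2))
E
python3 st.py 475 372 15 86
```

```text
2.75 [478.3 371.5  87.4] yaw 85.58 y [ 0.0032  0.0018 -1.    ] Rx [0.077 0.997 0.002] op 93.28079686473987 0.042 F [0.1 0.1 0.7]
tool delta cm [0.01 7.24 0.35]
rotvec deg [ 0.18 -0.42  0.12]
```

Request:
{"op": "play_rows", "data": {"moves": [0, 2, 0.35, 0.2, -0.4, 0.1, -1, 0, 2, 0, 0, 0, 0, -1, 0, 1.7, 0, 0, 0, 0, -1, 0, 1, 0, 0, 0, 0, -1, 0, 0, 0, 0, 0, 0, -1]}}

```text
time_s: 3.38
tcp_pos: [479.4, 373.9, 24.8]
eef_rot: [0.518, 0.485, -0.479, -0.517]
wrist_force: [-0.2, -0.3, 0.3]
opening: 93.2
```

```bash
python3 st.py 475 372 15 86
```

```text
3.375 [479.4 373.9  24.8] yaw 85.96 y [ 0.0083  0.0048 -1.    ] Rx [0.07  0.998 0.005] op 93.16149861339305 0.014 F [-0.2 -0.3  0.3]
tool delta cm [-0.23  0.97  0.43]
rotvec deg [ 0.45 -0.04  0.31]
```

Request:
{"op": "play_rows", "data": {"moves": [-0.2, 0.5, 0.4, 0.45, 0, 0.3, -1, 0, 0.5, 0, 0, 0, 0, -1, 0, 0, 0, 0, 0, 0, -1, 0, 0, 0, 0, 0, 0, -1, 0, 0, 0, 0, 0, 0, -1]}}

```text
time_s: 4.0
tcp_pos: [476.2, 372.8, 15.9]
eef_rot: [0.517, 0.483, -0.481, -0.517]
wrist_force: [-0.1, -0.9, 0.3]
opening: 92.9
```

```bash
python3 st.py 475 372 15 86
```

```text
4.0 [476.2 372.8  15.9] yaw 85.97 y [ 0.0022  0.0012 -1.    ] Rx [0.07  0.998 0.001] op 92.85276384036807 0.003 F [-0.1 -0.9  0.3]
tool delta cm [-0.09  0.09  0.11]
rotvec deg [ 0.12 -0.03  0.08]
```

Good. Close with 20 N.

Request:
{"op": "play_rows", "data": {"moves": [-0.1, 0, 0.1, 0.1, 0, 0.1, 1, 0, 0, 0, 0, 0, 0, 1, 0, 0, 0, 0, 0, 0, 1, 0, 0, 0, 0, 0, 0, 1, 0, 0, 0, 0, 0, 0, 1], "force": 20}}

```text
time_s: 4.62
tcp_pos: [475.3, 371.9, 16.2]
eef_rot: [0.518, 0.482, -0.482, -0.517]
wrist_force: [-0.0, -0.9, -0.2]
opening: 47.7
```

```bash
python3 st.py
```

```text
4.625 [475.3 371.9  16.2] yaw 85.97 y [ 6.e-04 -3.e-04 -1.e+00] Rx [ 0.07   0.998 -0.   ] op 47.67965421396097 0.001 F [-0.  -0.9 -0.2]
```

Request:
{"op": "play_rows", "data": {"moves": [0, 0, 0, 0, 0, 0, 1, 0, 0, 0, 0, 0, 0, 1, 0, 0, 0, 0, 0, 0, 1, 0, 0, 0, 0, 0, 0, 1, 0, 0, 0, 0, 0, 0, 1]}}

```text
time_s: 5.25
tcp_pos: [475.2, 371.9, 16.2]
eef_rot: [0.518, 0.482, -0.482, -0.517]
wrist_force: [-0.0, -0.4, -0.0]
opening: 1.0
```

```bash
python3 st.py
```

```text
5.25 [475.2 371.9  16.2] yaw 85.97 y [ 6.e-04 -3.e-04 -1.e+00] Rx [ 0.07   0.998 -0.   ] op 0.9656747325504188 0.002 F [-0.  -0.4 -0. ]
```

Run:
```python
from h import *
a=[]
for n in("wrist","scene","side"):
    p,d=r.snapshot(n);cv2.imwrite(f"pics/{n}3.png",p)
    a.append(p)
cv2.imwrite("pics/c3.png",np.hstack([cv2.resize(a[1][260:380,180:320],(400,343)),cv2.resize(a[2][150:270,220:360],(400,343))]))
```

```text
(no output)
```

View pics/c3.png

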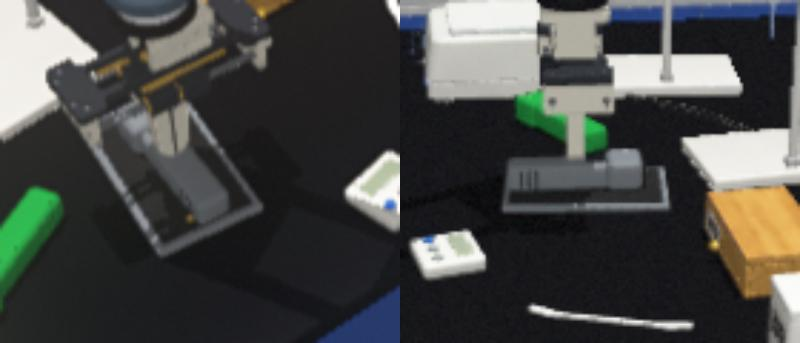

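View pics/wrist3.png

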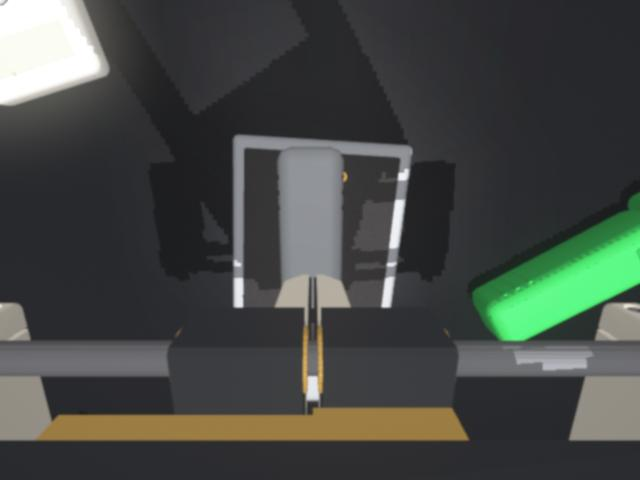

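Run:
```python
from h import *
s=r.get_state()
for n in("scene","side","wrist"):
    p,d=r.snapshot(n);X=cloud(n,d,s);np.save(f"pics/{n}4.npy",d);cv2.imwrite(f"pics/{n}4.png",p)
    x,y,z=X[...,0],X[...,1],X[...,2]
    g=(d>0)&(abs(x-475)<14)&(abs(y-372)<30)
    for lo in range(0,120,8):
        m=g&(z>=lo)&(z<lo+8)
        if m.sum()>3: print(n,lo,m.sum(),X[m].min(0).round(),X[m].max(0).round(),p[m].mean(0).round())
```

```text
scene 0 17 [462. 385.   4.] [486. 401.   8.] [38. 39. 40.]
scene 8 40 [462. 343.   8.] [488. 402.  16.] [40. 41. 41.]
scene 16 8 [461. 343.  17.] [482. 388.  23.] [70. 69. 68.]
scene 24 8 [467. 385.  24.] [485. 387.  31.] [81. 79. 77.]
scene 32 35 [461. 356.  32.] [487. 388.  40.] [91. 90. 89.]
scene 40 23 [462. 357.  40.] [488. 386.  46.] [103. 106. 107.]
scene 48 22 [464. 358.  49.] [483. 385.  56.] [122. 131. 135.]
scene 56 31 [461. 357.  56.] [480. 387.  64.] [127. 137. 141.]
scene 64 29 [462. 359.  64.] [483. 387.  71.] [124. 134. 138.]
scene 72 26 [462. 356.  73.] [481. 388.  80.] [124. 134. 138.]
scene 80 27 [461. 354.  80.] [478. 388.  88.] [130. 141. 145.]
scene 88 37 [462. 354.  88.] [482. 387.  96.] [129. 138. 142.]
scene 96 14 [463. 356.  97.] [473. 390. 103.] [102. 109. 112.]
side 8 27 [462. 342.  10.] [489. 357.  15.] [48. 47. 46.]
side 16 18 [462. 349.  17.] [486. 360.  23.] [101.  97.  92.]
side 24 21 [462. 348.  24.] [487. 358.  32.] [102.  98.  94.]
side 32 31 [462. 351.  32.] [489. 377.  40.] [100.  97.  92.]
side 40 21 [461. 352.  40.] [487. 381.  48.] [89. 90. 89
[... 368 characters left out ...]
 164.]
side 96 6 [466. 351.  98.] [481. 354.  99.] [152. 167. 166.]
wrist 8 1405 [461. 342.   9.] [489. 402.  13.] [59. 59. 61.]
wrist 32 350 [461. 355.  33.] [476. 389.  40.] [126. 123. 121.]
wrist 40 640 [461. 358.  40.] [470. 386.  48.] [147. 146. 145.]
wrist 48 347 [465. 359.  48.] [469. 388.  56.] [148. 159. 164.]
wrist 56 408 [465. 358.  56.] [472. 388.  64.] [149. 160. 166.]
wrist 64 547 [465. 358.  64.] [484. 389.  72.] [140. 150. 155.]
wrist 72 548 [465. 357.  72.] [469. 389.  80.] [150. 161. 167.]
wrist 80 121 [465. 362.  80.] [469. 387.  88.] [102. 108. 112.]
wrist 88 107 [466. 371.  88.] [469. 376.  96.] [ 90.  97. 101.]
wrist 96 40 [467. 372.  96.] [469. 374. 102.] [53. 64. 73.]
```

Run:
```python
from h import *
for n in("side","scene"):
    X=cloud(n,np.load(f"pics/{n}0.npy"));p=cv2.imread(f"pics/{n}0.png")
    x,y,z=X[...,0],X[...,1],X[...,2]
    g=(abs(abs(x-549)-55)<14)&(abs(y)<15)&(z>100)&(z<320)
    for lo in range(170,320,10):
        m=g&(z>=lo)&(z<lo+10)
        if m.sum()>2: print(n,lo,m.sum(),X[m].min(0).round(),X[m].max(0).round())
    m=g&(z>150)&(z<320);print("min z",np.sort(z[m])[:12].round(1))
    if n=="side": cv2.imwrite("pics/c5.png",cv2.resize(p[125:225,280:400],(720,600),interpolation=2))
p=cv2.imread("pics/side4.png");cv2.imwrite("pics/c6.png",cv2.resize(p[140:240,220:340],(720,600),interpolation=2))
```

```text
side 210 5 [500. -10. 218.] [603.   7. 220.]
side 220 51 [487. -12. 220.] [608.   9. 230.]
side 230 68 [486. -13. 230.] [608.   9. 240.]
side 240 79 [486. -13. 240.] [610.   8. 250.]
side 250 76 [486. -13. 250.] [611.   8. 260.]
side 260 80 [485. -13. 260.] [611.   5. 270.]
side 270 86 [484. -13. 270.] [612.   7. 280.]
side 280 79 [484. -13. 280.] [610.   8. 290.]
side 290 79 [483. -13. 290.] [615.   5. 300.]
side 300 11 [596. -13. 300.] [600.   8. 307.]
side 310 15 [595. -13. 311.] [597.  15. 320.]
min z [218.4 218.8 219.4 219.6 219.7 220.1 220.3 220.5 220.7 221.  221.  221.7]
scene 210 3 [595.   6. 220.] [600.   9. 220.]
scene 220 34 [487.  -8. 220.] [611.  10. 230.]
scene 230 44 [483. -11. 231.] [608.  12. 240.]
scene 240 47 [483. -11. 240.] [609.  12. 250.]
scene 250 50 [482. -10. 250.] [605.  11. 259.]
scene 260 58 [483. -10. 260.] [612.  11. 270.]
scene 270 47 [480.  -9. 270.] [610.  10. 280.]
scene 280 21 [482. -12. 280.] [613.  11. 290.]
scene 290 9 [593. -10. 291.] [607.   8. 300.]
scene 300 9 [594.  -4. 300.] [602.   9. 310.]
scene 310 7 [594.   4. 310.] [598.  14. 318.]
min z [219.5 219.9 220.  220.1 220.4 221.7 222.  222.  222.4 222.6 223.  223.4]
```

View pics/c5.png

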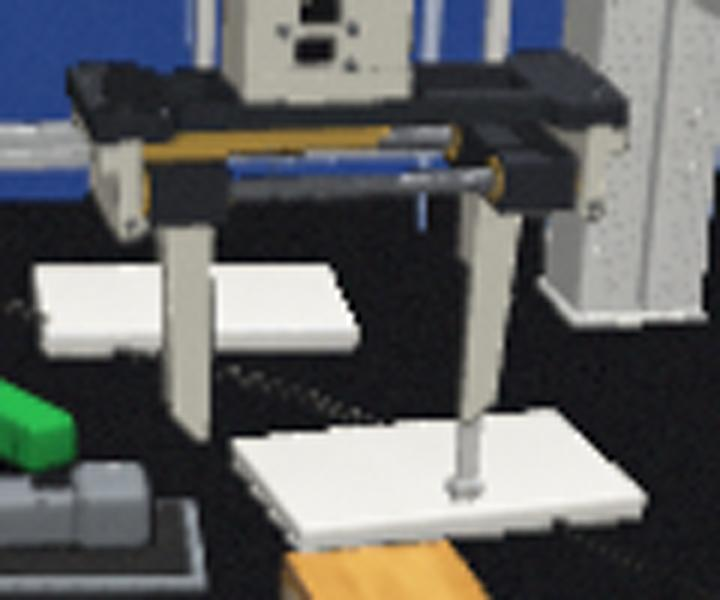

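View pics/c6.png

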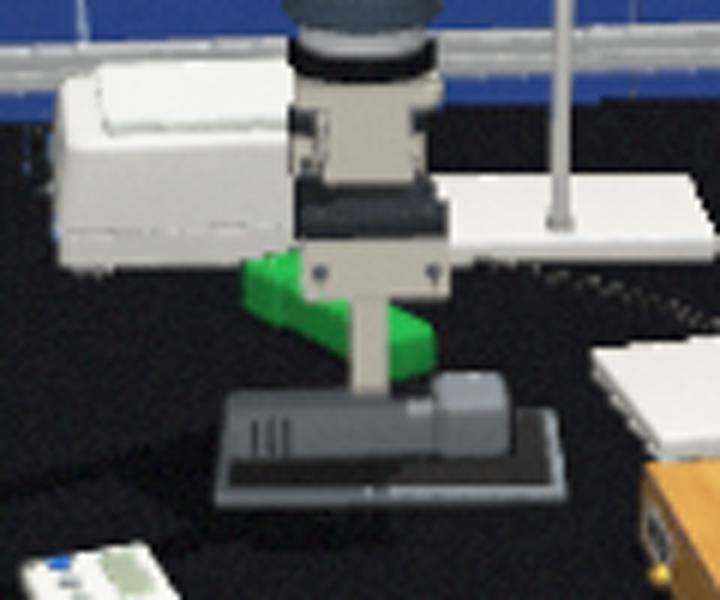

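Run:
```python
from h import *
print(r.grip_depth)
def ray(n,u,v):
    c=r.camera_info(n);K=np.array(c["mtx"]);R=np.array(c["R"]);C=-R.T@np.array(c["t"]);return C,R.T@np.linalg.solve(K,[u,v,1.])
for u,v in[(280+205/6,125+440/6),(280+470/6,125+418/6)]:
    for Y in (-8,0,8):
        C,D=ray("side",u,v);t=(Y-C[1])/D[1];print(Y,(C+t*D).round(1))
```

```text
18.8
-8 [500.4  -8.  215.7]
0 [502.1   0.  212.3]
8 [503.7   8.  209. ]
-8 [600.9  -8.  218.6]
0 [603.5   0.  215.3]
8 [606.1   8.  212. ]
```

Request:
{"op": "play_rows", "data": {"moves": [0, -2.5, 0, 0, 0, 0, -1, 0, 0, 0, 0, 0, 0, -1, 0, 0, 0, 0, 0, 0, -1, 0, 0, 0, 0, 0, 0, -1, 0, 0, 0, 0, 0, 0, -1]}}

```text
time_s: 6.18
tcp_pos: [473.8, 371.1, 39.0]
eef_rot: [-0.517, -0.481, 0.483, 0.517]
wrist_force: [0.0, 0.9, -1.5]
opening: 45.7
```

Request:
{"op": "play_rows", "data": {"moves": [0, 0, 0, 0, 0, 0, -1, 0, 0, 0, 0, 0, 0, -1, 0, 0, 0, 0, 0, 0, -1, 0, 0, 0, 0, 0, 0, -1, 0, 0, 0, 0, 0, 0, -1]}}

```text
time_s: 6.8
tcp_pos: [473.5, 370.9, 38.2]
eef_rot: [-0.517, -0.48, 0.484, 0.518]
wrist_force: [-0.1, 0.2, 0.6]
opening: 92.0
```

```bash
python3 st.py 475 372 -8 86
python3 - <<'E'
from h import *
s=r.get_state();p,d=r.snapshot("wrist");X=cloud("wrist",d,s);x,y,z=X[...,0],X[...,1],X[...,2]
m=(d>0)&(x>395)&(x<455)&(abs(y-374)<40)&(z>33)&(z<50)
q=X[m];print(q.min(0),q.max(0));
for a in range(405,455,10):
    w=q[abs(q[:,0]-a)<4];print(a,w[:,1].min().round(1),w[:,1].max().round(1),np.median(w[:,2]).round(1))
cv2.imwrite("pics/w5.png",p)
E
```

```text
6.8 [473.5 370.9  38.2] yaw 85.96 y [-0.0038 -0.0026 -1.    ] Rx [ 0.07   0.998 -0.003] op 91.9600343428716 0.001 F [-0.1  0.2  0.6]
tool delta cm [ 0.13  4.62 -0.16]
rotvec deg [-0.21 -0.04 -0.16]
[400.64907785 356.42742597  33.1401146 ] [454.98282992 392.74667423  43.3017729 ]
405 359.2 392.6 39.4
415 358.7 392.7 40.6
425 357.8 392.3 40.6
435 357.4 391.5 40.6
445 356.6 390.4 40.6
```

View pics/w5.png

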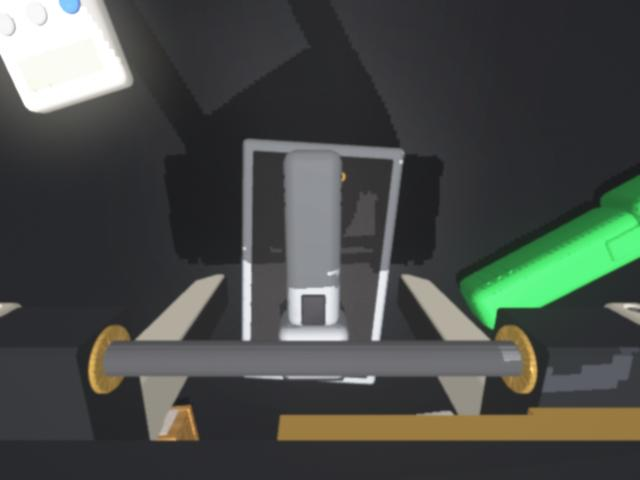

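Request:
{"op": "play_rows", "data": {"moves": [0.1, 2, -0.15, -0.2, 0, -0.2, -1, 0, 1.6, 0, 0, 0, 0, -1, 0, 0, 0, 0, 0, 0, -1, 0, 0, 0, 0, 0, 0, -1, 0, 0, 0, 0, 0, 0, -1]}}

```text
time_s: 7.48
tcp_pos: [475.9, 372.3, 2.3]
eef_rot: [0.517, 0.483, -0.481, -0.517]
wrist_force: [-0.0, -0.9, -0.9]
opening: 92.6
```

```bash
python3 st.py 475 372 -8 86
```

```text
7.475 [475.9 372.3   2.3] yaw 85.96 y [ 0.0017  0.0016 -1.    ] Rx [0.07  0.998 0.002] op 92.63185665471104 0.007 F [-0.  -0.9 -0.9]
tool delta cm [-0.04  1.03  0.09]
rotvec deg [ 0.09 -0.04  0.1 ]
```

Request:
{"op": "play_rows", "data": {"moves": [-0.05, 0.5, 0.1, 0.1, 0, 0.1, -1, 0, 0.4, 0.05, 0.1, 0, 0.1, -1, 0, 0, 0, 0, 0, 0, -1, 0, 0, 0, 0, 0, 0, -1, 0, 0, 0, 0, 0, 0, -1]}}

```text
time_s: 8.1
tcp_pos: [474.8, 372.2, -6.4]
eef_rot: [0.517, 0.482, -0.483, -0.517]
wrist_force: [0.4, 0.7, 0.2]
opening: 93.2
```

```bash
python3 st.py 475 372 -8 86;  python3 - <<'E'
from h import *
p,d=r.snapshot("side");cv2.imwrite("pics/s7.png",cv2.resize(p[140:240,220:340],(720,600),interpolation=2))
E
```

```text
8.1 [474.8 372.2  -6.4] yaw 85.97 y [-9.0e-04 -1.2e-03 -1.0e+00] Rx [ 0.07   0.998 -0.001] op 93.23237601950547 0.002 F [0.4 0.7 0.2]
tool delta cm [-0.02  0.16 -0.02]
rotvec deg [-0.05 -0.03 -0.07]
```

View pics/s7.png

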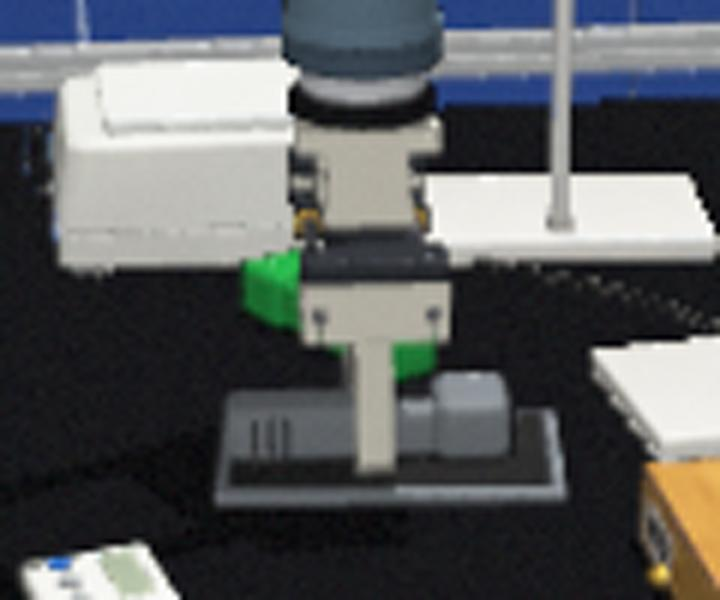

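Request:
{"op": "play_rows", "data": {"moves": [0, 0, 0, 0, 0, 0, 1, 0, 0, 0, 0, 0, 0, 1, 0, 0, 0, 0, 0, 0, 1, 0, 0, 0, 0, 0, 0, 1, 0, 0, 0, 0, 0, 0, 1], "force": 20}}

```text
time_s: 8.78
tcp_pos: [474.9, 372.3, -6.2]
eef_rot: [0.517, 0.482, -0.482, -0.517]
wrist_force: [0.1, -0.3, 0.3]
opening: 47.1
```

Request:
{"op": "play_rows", "data": {"moves": [0, 0, 0, 0, 0, 0, 1, 0, 0, 0, 0, 0, 0, 1, 0, 0, 0, 0, 0, 0, 1, 0, 0, 0, 0, 0, 0, 1, 0, 0, 0, 0, 0, 0, 1]}}

```text
time_s: 9.4
tcp_pos: [474.9, 372.2, -6.2]
eef_rot: [0.517, 0.482, -0.482, -0.517]
wrist_force: [-0.5, 0.4, 0.2]
opening: 33.8
```

```bash
python3 st.py
```

```text
9.4 [474.9 372.2  -6.2] yaw 85.97 y [-5.0e-04 -1.1e-03 -1.0e+00] Rx [ 0.07   0.998 -0.001] op 33.75303903120266 0.002 F [-0.5  0.4  0.2]
```

Request:
{"op": "play_rows", "data": {"moves": [0, -1, 0, 0, 0, 0, 1, 0, -2, 0, 0, 0, 0, 1, 0, -3, 0, 0, 0, 0, 1, 0, -3, 0, 0, 0, 0, 1, 0, -2, 0, 0, 0, 0, 1]}}

```text
time_s: 10.02
tcp_pos: [473.1, 371.5, 106.5]
eef_rot: [-0.517, -0.48, 0.484, 0.518]
wrist_force: [0.8, -0.4, -0.7]
opening: 33.9
```

```bash
python3 st.py
python3 - <<'E'
from h import *
for n in("scene","side"):
    p,d=r.snapshot(n);cv2.imwrite(f"pics/{n}8.png",p);np.save(f"pics/{n}8.npy",d)
    X=cloud(n,d);x,y,z=X[...,0],X[...,1],X[...,2]
    g=(d>0)&(abs(x-626)<65)&(abs(y+10)<60)
    pi=p.astype(int);w=(p.max(2)-p.min(2)<30)&(p.min(2)>90)
    for nm,m in(("all",g&(z>12)&(z<90)&w),("top",g&(z>68)&(z<84)&w)):
        k,l,st,_=cv2.connectedComponentsWithStats(m.astype(np.uint8));m=l==1+np.argmax(st[1:,4])
        q=X[m];a=cv2.minAreaRect(q[:,:2].astype(np.float32));print(n,nm,m.sum(),np.median(q[:,2]).round(1),a)
    c=(slice(190,280),slice(265,375)) if n=="scene" else (slice(235,295),slice(335,400))
    cv2.imwrite(f"pics/box_{n}.png",cv2.resize(p[c],None,fx=6,fy=6,interpolation=2))
E
```

```text
10.025 [473.1 371.5 106.5] yaw 85.96 y [-0.0054 -0.0034 -1.    ] Rx [ 0.07   0.998 -0.004] op 33.86295025793561 0.359 F [ 0.8 -0.4 -0.7]
scene all 712 67.7 ((632.8950805664062, -10.09561538696289), (85.36886596679688, 68.01380157470703), 0.7564510107040405)
scene top 353 74.9 ((632.8555297851562, -10.628833770751953), (84.49565124511719, 68.10923767089844), 1.9905152320861816)
side all 1139 59.1 ((633.68212890625, -13.054244995117188), (77.3954086303711, 63.39057159423828), 0.46867498755455017)
side top 479 75.4 ((633.68212890625, -13.054244995117188), (77.3954086303711, 63.39057159423828), 0.46867498755455017)
```

View pics/box_scene.png

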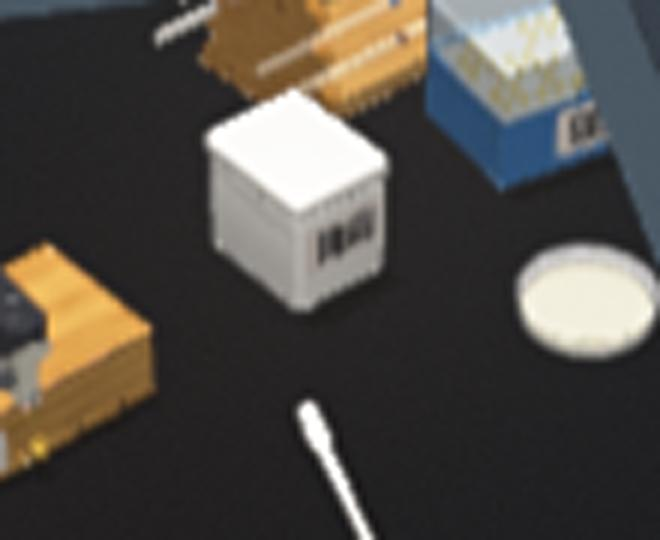

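View pics/box_side.png

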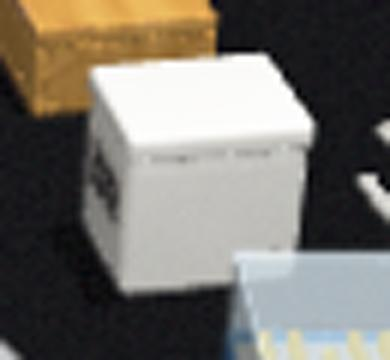

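View pics/side8.png

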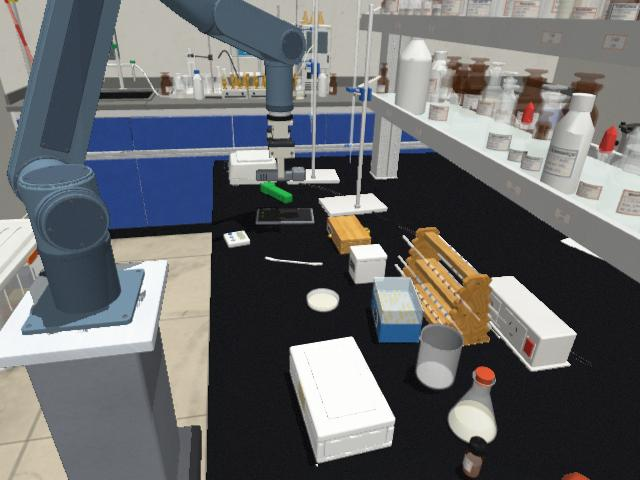

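Run:
```python
from h import *
c=r.camera_info("scene");K=np.array(c["mtx"]);R=np.array(c["R"]);C=-R.T@np.array(c["t"])
p=cv2.imread("pics/scene8.png")
g=cv2.cvtColor(p,6);roi=np.zeros_like(g);roi[222:238,315:330]=1
# barcode dark pixels within face
m=(g<95)&(roi>0);v,u=np.where(m);print(m.sum(),u.min(),u.max(),v.min(),v.max(),u.mean(),v.mean())
def at(u,v,x=None,z=None):
    D=R.T@np.linalg.solve(K,[u,v,1.]);t=(x-C[0])/D[0] if x is not None else (z-C[2])/D[2];return (C+t*D).round(1)
print(at(u.mean(),v.mean(),z=39),at(u.mean(),v.mean(),x=594.5))
for a,b in[(300,215),(384,172),(300,305),(380,262),(317,240),(377,232)]:print(a,b,at(265+a/6,190+b/6,x=594.5))
# wrist0 view
s=dict(tcp_pos=np.array([549.4,.15,192.4]),eef_rot=np.array([-.70698,.000627,.000624,.70723]))
d=np.load("pics/wrist0.npy");p=cv2.imread("pics/wrist0.png");X=cloud("wrist",d,s);x,y,z=X[...,0],X[...,1],X[...,2]
g=(d>0)&(abs(x-626)<65)&(abs(y+10)<60);w=(p.max(2).astype(int)-p.min(2)<30)&(p.min(2)>90)
for lo,hi in((68,84),(15,90)):
    m=g&(z>lo)&(z<hi)&w
    k,l,st,_=cv2.connectedComponentsWithStats(m.astype(np.uint8));m=l==1+np.argmax(st[1:,4])
    q=X[m];print(m.sum(),np.median(q[:,2]).round(1),cv2.minAreaRect(q[:,:2].astype(np.float32)))
```

```text
62 318 329 222 237 324.46774193548384 230.3709677419355
[586.2 -12.1  39. ] [594.5 -19.2  29.8]
300 215 [594.5  18.3  67.8]
384 172 [594.5 -36.8  67. ]
300 305 [594.5  18.5   8. ]
380 262 [594.5 -35.1   7.8]
317 240 [594.5   7.3  45.5]
377 232 [594.5 -32.7  29.4]
4995 75.7 ((636.2001953125, -9.189397811889648), (61.63974380493164, 77.1093978881836), 89.97077178955078)
5761 75.5 ((636.2001953125, -9.189397811889648), (61.63974380493164, 77.1093978881836), 89.97077178955078)
```

Request:
{"op": "play_rows", "data": {"moves": [0, 0, 0, -0.3, -4, -0.2, 1, -2, 0, 0, 0, 0, 0, 1, -3.5, 0, 0, 0, 0, 0, 1, -3.5, 0, 0, 0, 0, 0, 1, -3.5, 0, 0, 0, 0, 0, 1]}}

```text
time_s: 10.75
tcp_pos: [471.1, 241.3, 103.7]
eef_rot: [-0.5, -0.499, 0.501, 0.5]
wrist_force: [0.3, 0.5, -1.0]
opening: 34.1
```

Request:
{"op": "play_rows", "data": {"moves": [-3.5, 0, 0, 0, 0, 0, 1, -3.5, 0, 0, 0, 0, 0, 1, -3.5, 0, 0, 0, 0, 0, 1, -3.5, 0, 0, 0, 0, 0, 1, -3, 0, 0, 0, 0, 0, 1]}}

```text
time_s: 11.38
tcp_pos: [463.9, 59.8, 100.1]
eef_rot: [-0.501, -0.494, 0.501, 0.504]
wrist_force: [-0.1, 0.0, -1.7]
opening: 33.9
```

```bash
python3 st.py 461 -11 60 90
```

```text
11.375 [463.9  59.8 100.1] yaw 89.4 y [-0.0111 -0.0043 -0.9999] Rx [ 0.01   1.    -0.004] op 33.93804847032379 0.55 F [-0.1  0.  -1.7]
tool delta cm [-7.06  4.05  0.17]
rotvec deg [-0.63 -0.6  -0.25]
```

Request:
{"op": "play_rows", "data": {"moves": [-3.5, 1, 0, -0.6, -0.6, -0.2, 1, -2.2, 1, 0.1, 0, 0, 0, 1, -1, 1.2, 0, 0, 0, 0, 1, 0, 0.8, 0, 0, 0, 0, 1, 0, 0, 0, 0, 0, 0, 1]}}

```text
time_s: 12.0
tcp_pos: [457.2, -13.1, 56.4]
eef_rot: [-0.501, -0.496, 0.499, 0.504]
wrist_force: [-0.6, 1.0, -1.1]
opening: 33.7
```

```bash
python3 st.py 461 -11 6 90
```

```text
12.0 [457.2 -13.1  56.4] yaw 89.39 y [-6.e-03 -3.e-04 -1.e+00] Rx [ 0.011  1.    -0.   ] op 33.72602528111342 0.004 F [-0.6  1.  -1.1]
tool delta cm [ 0.21  5.04 -0.41]
rotvec deg [-0.34 -0.61 -0.02]
```

Request:
{"op": "play_rows", "data": {"moves": [0.2, 1.5, -0.3, -0.3, -0.6, 0, 1, 0, 1.5, 0, 0, 0, 0, 1, 0, 1.2, 0, 0, 0, 0, 1, 0, 0.8, 0, 0, 0, 0, 1, 0, 0, 0, 0, 0, 0, 1]}}

```text
time_s: 12.62
tcp_pos: [461.4, -7.9, 5.6]
eef_rot: [0.499, 0.501, -0.501, -0.498]
wrist_force: [0.5, 0.4, -1.3]
opening: 34.0
```

```bash
python3 st.py 461 -11 6 90
```

```text
12.625 [461.4  -7.9   5.6] yaw 90.26 y [ 1.4e-03 -2.0e-04 -1.0e+00] Rx [-0.005  1.    -0.   ] op 33.986388349573154 0.01 F [ 0.5  0.4 -1.3]
tool delta cm [-0.31 -0.04  0.04]
rotvec deg [ 0.08  0.26 -0.01]
```

Small y fix, then hold and look.

Request:
{"op": "play_rows", "data": {"moves": [-0.3, 0, 0, 0, 0.2, 0, 1, 0, 0, 0, 0, 0, 0, 1, 0, 0, 0, 0, 0, 0, 1, 0, 0, 0, 0, 0, 0, 1, 0, 0, 0, 0, 0, 0, 1]}}

```text
time_s: 13.25
tcp_pos: [462.6, -11.6, 7.0]
eef_rot: [0.501, 0.501, -0.499, -0.499]
wrist_force: [-0.1, -0.6, -0.9]
opening: 33.6
```

```bash
python3 st.py 461 -11 6 90
python3 - <<'E'
from h import *
s=r.get_state();O=[]
for n in("wrist","scene","side"):
    p,d=r.snapshot(n);X=cloud(n,d,s);np.save(f"pics/{n}9.npy",d);cv2.imwrite(f"pics/{n}9.png",p);O.append(p)
    x,y,z=X[...,0],X[...,1],X[...,2]
    m=(d>0)&(x>370)&(x<545)&(abs(y+11)<32)&(z>15)&(z<62)
    k,l,st,_=cv2.connectedComponentsWithStats(m.astype(np.uint8));m=l==1+np.argmax(st[1:,4]);q=X[m]
    print(n,m.sum(),q.min(0).round(1),q.max(0).round(1))
    for a in range(390,545,15):
        w=q[abs(q[:,0]-a)<6]
        if len(w)>5: print("  ",a,np.percentile(w,[2,98],axis=0)[:,1:].round(1).tolist())
cv2.imwrite("pics/c9.png",np.hstack([cv2.resize(O[1][190:310,250:390],(400,343)),cv2.resize(O[2][180:300,260:400],(400,343))]))
E
```

```text
13.25 [462.6 -11.6   7. ] yaw 90.03 y [ 0.0041 -0.001  -1.    ] Rx [-0.001  1.    -0.001] op 33.640897283250986 0.003 F [-0.1 -0.6 -0.9]
tool delta cm [0.06 0.1  0.16]
rotvec deg [ 0.24  0.03 -0.06]
wrist 15056 [388.5 -42.9  32.7] [484.2  20.9  62. ]
   390 [[-25.8, 46.9], [4.0, 54.6]]
   405 [[-27.2, 48.1], [5.2, 55.0]]
   420 [[-27.1, 48.3], [5.2, 55.1]]
   435 [[-27.1, 48.2], [5.0, 55.0]]
   450 [[-40.6, 37.0], [18.8, 61.1]]
   465 [[-27.8, 48.1], [6.0, 59.4]]
   480 [[-27.4, 47.8], [5.6, 56.4]]
scene 434 [383.3 -39.9  25.6] [498.9  20.8  61.5]
   390 [[-22.9, 28.2], [6.7, 56.5]]
   405 [[-25.9, 28.6], [6.9, 56.9]]
   420 [[-27.7, 28.5], [5.1, 57.1]]
   435 [[-27.1, 34.6], [7.6, 56.4]]
   450 [[-38.9, 30.6], [19.0, 60.7]]
   465 [[-32.5, 42.7], [20.5, 60.2]]
   480 [[-29.9, 47.2], [-20.0, 54.5]]
   495 [[0.4, 29.2], [4.8, 48.2]]
side 996 [386.7 -43.   24.5] [536.6  17.4  60.2]
   390 [[-30.4, 28.6], [-1.6, 53.6]]
   405 [[-32.0, 27.7], [-1.1, 55.0]]
   420 [[-31.6, 28.0], [-4.4, 55.0]]
   435 [[-31.1, 28.8], [-0.9, 55.5]]
   450 [[-42.7, 27.2], [17.0, 56.1]]
   465 [[-42.5, 27.8], [-27.6, 56.1]]
   480 [[-31.7, 28.1], [-3.0, 56.5]]
   495 [[-35.5, 27.8], [1.1, 58.2]]
   510 [[-38.4, 28.2], [1.3, 60.0]]
   525 [[-37.4, 29.1], [4.5, 59.2]]
   540 [[-33.4, 29.3], [0.7, 56.6]]
```

View pics/c9.png

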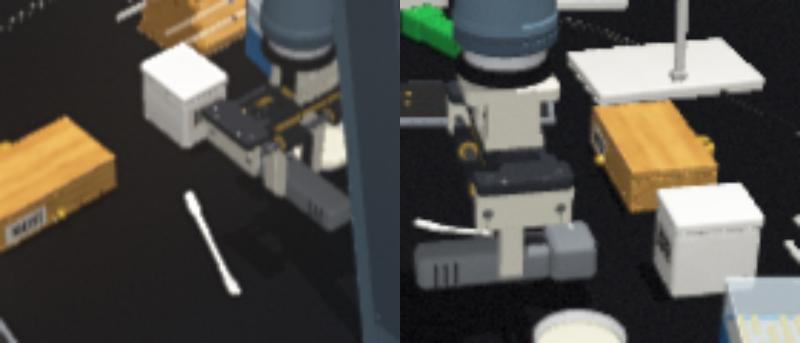

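View pics/wrist9.png

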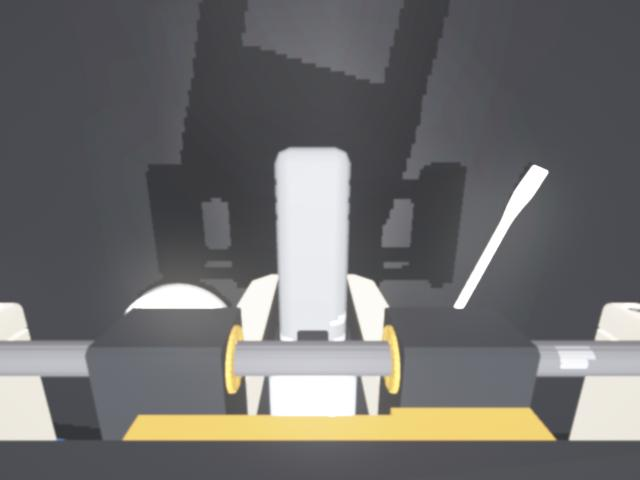

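Request:
{"op": "play_rows", "data": {"moves": [0.1, 0.2, 0.1, 0.2, 0, 0, 1, 0, 0, 0, 0, 0, 0, 1, 0, 0, 0, 0, 0, 0, 1, 0, 0, 0, 0, 0, 0, 1, 0, 0, 0, 0, 0, 0, 1]}}

```text
time_s: 14.02
tcp_pos: [461.4, -10.3, 4.6]
eef_rot: [-0.5, -0.5, 0.5, 0.5]
wrist_force: [0.3, -0.1, -0.7]
opening: 34.1
```

Request:
{"op": "play_rows", "data": {"moves": [0, 0, 0, 0, 0, 0, 1, 0, 0, 0, 0, 0, 0, 1, 0, 0, 0, 0, 0, 0, 1, 0, 0, 0, 0, 0, 0, 1, 0, 0, 0, 0, 0, 0, 1]}}

```text
time_s: 14.65
tcp_pos: [461.5, -10.4, 4.7]
eef_rot: [-0.5, -0.5, 0.5, 0.5]
wrist_force: [-0.6, -0.2, -1.1]
opening: 33.9
```

Request:
{"op": "play_rows", "data": {"moves": [0, 0, 0, 0, 0, 0, 1, 0, 0, 0, 0, 0, 0, 1, 0, 0, 0, 0, 0, 0, 1, 0, 0, 0, 0, 0, 0, 1, 0, 0, 0, 0, 0, 0, 1]}}

```text
time_s: 15.28
tcp_pos: [461.4, -10.4, 4.7]
eef_rot: [-0.5, -0.5, 0.5, 0.5]
wrist_force: [-0.1, 0.1, -0.7]
opening: 33.6
```

Request:
{"op": "play_rows", "data": {"moves": [0, 0, 0, 0, 0, 0, 1, 0, 0, 0, 0, 0, 0, 1, 0, 0, 0, 0, 0, 0, 1, 0, 0, 0, 0, 0, 0, 1, 0, 0, 0, 0, 0, 0, 1]}}

```text
time_s: 15.9
tcp_pos: [461.4, -10.4, 4.7]
eef_rot: [-0.5, -0.5, 0.5, 0.5]
wrist_force: [-0.3, -0.6, -1.2]
opening: 33.5
```

Request:
{"op": "play_rows", "data": {"moves": [0, 0, 0, 0, 0, 0, 1, 0, 0, 0, 0, 0, 0, 1, 0, 0, 0, 0, 0, 0, 1, 0, 0, 0, 0, 0, 0, 1, 0, 0, 0, 0, 0, 0, 1]}}

```text
time_s: 16.52
tcp_pos: [461.4, -10.4, 4.7]
eef_rot: [-0.5, -0.5, 0.5, 0.5]
wrist_force: [-0.3, 0.6, -1.2]
opening: 34.0
```

```bash
python3 st.py 461 -11 5 90
python3 - <<'E'
from h import *
s=r.get_state()
p,d=r.snapshot("wrist");X=cloud("wrist",d,s)
q=X[170:290,285:340].reshape(-1,3);q=q[q[:,2]>40]
print("barrel top",np.median(q[:,2]),np.polyfit(q[:,0],q[:,2],1)[0])
p,d=r.snapshot("side");X=cloud("side",d);x,y,z=X[...,0],X[...,1],X[...,2]
m=(d>0)&(abs(x-626)<65)&(abs(y+10)<60)&(z>68)&(z<84)&(p.min(2)>90)
k,l,st,_=cv2.connectedComponentsWithStats(m.astype(np.uint8));m=l==1+np.argmax(st[1:,4]);print("box",cv2.minAreaRect(X[m][:,:2].astype(np.float32)))
E
```

```text
16.525 [461.4 -10.4   4.7] yaw 90.04 y [ 0.e+00 -8.e-04 -1.e+00] Rx [-0.001  1.    -0.001] op 33.9959226644416 0.003 F [-0.3  0.6 -1.2]
tool delta cm [-0.06 -0.03  0.04]
rotvec deg [-0.    0.04 -0.05]
barrel top 51.72935355758254 -0.08432927332765613
box ((633.8377685546875, -12.350078582763672), (76.88973236083984, 65.8759536743164), 0.22300437092781067)
```

Run:
```python
from h import *
s=r.get_state()
p,d=r.snapshot("wrist");X=cloud("wrist",d,s)
for v in range(155,335,15): print(v,np.median(X[v,300:325],0).round(1))
```

```text
155 [390.8 -10.   50.2]
170 [397.  -10.   51.6]
185 [403.3 -10.   52. ]
200 [409.9 -10.   51.7]
215 [416.6 -10.   51.8]
230 [423.4 -10.   51.7]
245 [430.4 -10.   52.1]
260 [437.6 -10.   52. ]
275 [445.  -10.   51.8]
290 [452.5 -10.   52. ]
305 [460.4 -10.   51.9]
320 [468.7 -10.   51.3]
```

Request:
{"op": "play_rows", "data": {"moves": [0, -1, 0, 0, 0, 0, 1, 0, -2, 0, 0, 0, 0, 1, 0, -3, 0, 0, 0, 0, 1, 0, -3, 0, 0, 0, 0, 1, 0, -1.5, 0, 0, 0, 0, 1]}}

```text
time_s: 17.3
tcp_pos: [460.4, -10.0, 114.1]
eef_rot: [-0.499, -0.5, 0.501, 0.5]
wrist_force: [-0.0, -0.5, -1.4]
opening: 34.0
```

Request:
{"op": "play_rows", "data": {"moves": [2, 0, 0, 0, 0, 0, 1, 3.5, 0, 0, 0, 0, 0, 1, 3.5, 0, 0, 0, 0, 0, 1, 3.5, 0, 0, 0, 0, 0, 1, 3.5, 0, 0, 0, 0, 0, 1]}}

```text
time_s: 17.92
tcp_pos: [463.2, 151.7, 120.0]
eef_rot: [0.503, 0.5, -0.498, -0.499]
wrist_force: [0.2, -0.1, -1.4]
opening: 33.9
```

Request:
{"op": "play_rows", "data": {"moves": [3.5, 0, 0, 0, 0, 0, 1, 3.5, 0, 0, 0, 0, 0, 1, 3.5, 0, 0, 0, 0, 0, 1, 3.5, 0, 0, 0, 0, 0, 1, 2, 0, 0, 0, 0, 0, 1]}}

```text
time_s: 18.55
tcp_pos: [463.4, 318.1, 123.3]
eef_rot: [0.504, 0.501, -0.497, -0.498]
wrist_force: [0.8, -0.7, -2.0]
opening: 33.7
```

```bash
python3 st.py 485.5 372.5 60 82.5
```

```text
18.55 [463.4 318.1 123.3] yaw 89.82 y [ 0.0103 -0.0013 -0.9999] Rx [ 0.003  1.    -0.001] op 33.68829721558854 0.28 F [ 0.8 -0.7 -2. ]
tool delta cm [ 5.45  6.35 -2.13]
rotvec deg [ 0.59  7.32 -0.04]
```

Request:
{"op": "play_rows", "data": {"moves": [2.5, 1, -1, 0.6, 3.7, 0, 1, 2, 1.5, -1.2, 0, 3.6, 0, 1, 0.5, 2, 0, 0, 0, 0, 1, 0, 1, 0, 0, 0, 0, 1, 0, 0, 0, 0, 0, 0, 1]}}

```text
time_s: 19.18
tcp_pos: [488.6, 368.8, 68.9]
eef_rot: [0.533, 0.466, -0.466, -0.531]
wrist_force: [0.6, -0.6, -0.1]
opening: 33.8
```

```bash
python3 st.py 485.5 372.5 -5.5 82.5
```

```text
19.175 [488.6 368.8  68.9] yaw 82.39 y [ 0.0012 -0.0017 -1.    ] Rx [ 0.132  0.991 -0.002] op 33.83830661961946 0.009 F [ 0.6 -0.6 -0.1]
tool delta cm [0.33 7.44 0.37]
rotvec deg [ 0.08 -0.11 -0.09]
```

Request:
{"op": "play_rows", "data": {"moves": [0.3, 2, 0.3, 0, 0, 0, 1, 0, 2, 0, 0, 0, 0, 1, 0, 1.2, 0, 0, 0, 0, 1, 0, 0.6, 0, 0, 0, 0, 1, 0, 0, 0, 0, 0, 0, 1]}}

```text
time_s: 19.8
tcp_pos: [489.1, 371.4, 14.2]
eef_rot: [0.534, 0.467, -0.463, -0.531]
wrist_force: [0.5, -0.1, -1.7]
opening: 33.9
```

```bash
python3 st.py 485.5 372.5 -5.5 82.5
```

```text
19.8 [489.1 371.4  14.2] yaw 82.29 y [ 7.3e-03  7.0e-04 -1.0e+00] Rx [0.134 0.991 0.002] op 33.90973341714718 0.011 F [ 0.5 -0.1 -1.7]
tool delta cm [0.05 1.97 0.38]
rotvec deg [ 0.41 -0.21  0.09]
```

Request:
{"op": "play_rows", "data": {"moves": [0, 0.6, 0.4, 0.4, 0, 0.1, 1, 0, 0.5, 0, 0.1, 0, 0, 1, 0, 0.4, 0, 0, 0, 0, 1, 0, 0, 0, 0, 0, 0, 1, 0, 0, 0, 0, 0, 0, 1]}}

```text
time_s: 20.42
tcp_pos: [485.8, 372.6, -0.4]
eef_rot: [-0.532, -0.466, 0.465, 0.533]
wrist_force: [-0.0, 0.4, -0.7]
opening: 33.7
```

```bash
python3 st.py 485.5 372.5 -6 82.5
```

```text
20.425 [ 4.858e+02  3.726e+02 -4.000e-01] yaw 82.29 y [-1.0e-04  1.2e-03 -1.0e+00] Rx [0.134 0.991 0.001] op 33.722389870519166 0.003 F [-0.   0.4 -0.7]
tool delta cm [-0.01  0.56  0.03]
rotvec deg [-0.01 -0.21  0.07]
```

Request:
{"op": "play_rows", "data": {"moves": [0, 0.25, 0, 0, 0, 0, 1, 0, 0, 0, 0, 0, 0, 1, 0, 0.2, 0, 0, 0, 0, 1, 0, 0, 0, 0, 0, 0, 1, 0, 0, 0, 0, 0, 0, 1]}}

```text
time_s: 21.05
tcp_pos: [486.1, 372.7, -4.9]
eef_rot: [-0.532, -0.466, 0.465, 0.533]
wrist_force: [-0.2, 0.3, -1.6]
opening: 33.9
```

```bash
python3 st.py 485.5 372.5 -6 82.5
```

```text
21.05 [486.1 372.7  -4.9] yaw 82.29 y [ 4.0e-04  1.4e-03 -1.0e+00] Rx [0.134 0.991 0.001] op 33.868321154600444 0.001 F [-0.2  0.3 -1.6]
tool delta cm [-0.02  0.11  0.05]
rotvec deg [ 0.01 -0.21  0.08]
```

Request:
{"op": "play_rows", "data": {"moves": [0, 0.15, 0, 0, 0, 0, 1, 0, 0, 0, 0, 0, 0, 1, 0, 0, 0, 0, 0, 0, 0, 0, 0, 0, 0, 0, 0, -0.1, 0, 0, 0, 0, 0, 0, -0.1]}}

```text
time_s: 21.68
tcp_pos: [486.7, 373.0, -5.9]
eef_rot: [-0.532, -0.466, 0.464, 0.533]
wrist_force: [-0.0, -0.3, -0.2]
opening: 51.0
```

Request:
{"op": "play_rows", "data": {"moves": [0, 0, 0, 0, 0, 0, -1, 0, 0, 0, 0, 0, 0, -1, 0, 0, 0, 0, 0, 0, -1, 0, 0, 0, 0, 0, 0, -1, 0, 0, 0, 0, 0, 0, -1]}}

```text
time_s: 22.3
tcp_pos: [486.7, 373.0, -5.8]
eef_rot: [-0.532, -0.466, 0.464, 0.533]
wrist_force: [-0.4, 0.3, 0.4]
opening: 91.8
```

```bash
python3 st.py
```

```text
22.3 [486.7 373.   -5.8] yaw 82.29 y [ 0.0019  0.0022 -1.    ] Rx [0.134 0.991 0.002] op 91.76474034414983 0.003 F [-0.4  0.3  0.4]
```

Request:
{"op": "play_rows", "data": {"moves": [0, -1, 0, 0, 0, 0, -1, 0, -3, 0, 0, 0, 0, -1, 0, -5, 0, 0, 0, 0, -1, 0, -5, 0, 0, 0, 0, -1, 0, -4, 4, 0, 0, 0, -1]}}

```text
time_s: 22.92
tcp_pos: [446.5, 376.6, 178.0]
eef_rot: [-0.533, -0.464, 0.466, 0.534]
wrist_force: [-0.1, 0.2, -0.3]
opening: 93.1
```

Request:
{"op": "play_rows", "data": {"moves": [0, -1, 2, 0, 0, 0, -1, 0, 0, 0, 0, 0, 0, -1, 0, 0, 0, 0, 0, 0, -1, 0, 0, 0, 0, 0, 0, -1, 0, 0, 0, 0, 0, 0, -1]}}

```text
time_s: 23.55
tcp_pos: [426.4, 379.3, 188.4]
eef_rot: [-0.533, -0.464, 0.465, 0.533]
wrist_force: [0.2, -0.8, -0.0]
opening: 93.1
```

```bash
python3 st.py
python3 - <<'E'
from h import *
s=r.get_state()
p,d=r.snapshot("wrist");cv2.imwrite("pics/w20.png",p)
X=cloud("wrist",d,s);x,y,z=X[...,0],X[...,1],X[...,2]
g=(d>0)&(abs(x-482)<130)&(abs(y-370)<85);g[345:]=0
for nm,m in (("pad",g&(z>5)&(z<60)),("scan",g&(z>28)&(z<60))):
    k,l,st,_=cv2.connectedComponentsWithStats(m.astype(np.uint8));m=l==1+np.argmax(st[1:,4])
    q=X[m];print(nm,m.sum(),np.median(q[:,2]),cv2.minAreaRect(q[:,:2].astype(np.float32)))
p,d=r.snapshot("side");X=cloud("side",d);x,y,z=X[...,0],X[...,1],X[...,2]
m=(d>0)&(abs(x-626)<65)&(abs(y+10)<60)&(z>68)&(z<84)&(p.min(2)>90)
k,l,st,_=cv2.connectedComponentsWithStats(m.astype(np.uint8));m=l==1+np.argmax(st[1:,4]);print("box",cv2.minAreaRect(X[m][:,:2].astype(np.float32)))
E
```

```text
23.55 [426.4 379.3 188.4] yaw 82.2 y [-1.4e-03 -5.0e-04 -1.0e+00] Rx [ 0.136  0.991 -0.001] op 93.08492076449804 0.015 F [ 0.2 -0.8 -0. ]
pad 12728 11.201807753516704 ((486.5387268066406, 372.7012634277344), (105.0283203125, 179.103759765625), 82.46048736572266)
scan 4320 40.954759451758235 ((486.1877136230469, 373.6849060058594), (45.915618896484375, 148.99029541015625), 82.23523712158203)
box ((633.3720703125, -12.57916259765625), (76.99632263183594, 63.921241760253906), 1.1271226406097412)
```

View pics/w20.png

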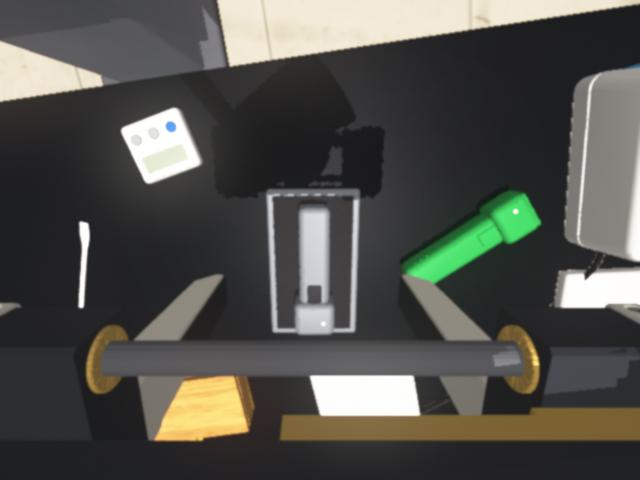

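The scanner lies flat on the pad, about 1 mm from its middle and within 0.3° of lengthwise. In the picture it spans (315,205) to (313,332).

```bash
python3 -c "
from rig import r
r.sign_off()"
```

```text
the job is handed in; nothing more can be done
```

I picked up the grey scanner, held it still in front of the white box's label for about 2.5 s, then laid it back on its pad. I handed the job in at about 24 s of the allowed 54 s.

**First grasp missed:** the first close shut above the barrel without touching it. The camera images put the real fingertips about 25 mm behind the reported TCP, which disagrees with the text. I reopened, went lower by that amount, and the second grasp closed at 34 mm and held.

**Aim:** by my measurements the reading point was within about 3 mm of the label's middle in each direction. The scanner was level and square to within about 1°. The three views of the box agreed only to about 4 mm, still inside the limits.

**Last checks:**
- **Scanner:** flat on the pad, about 1 mm from its middle and 0.2° off lengthwise.
- **Box:** it stayed within about 1 mm of where it stood, by the side camera.
- **Gripper:** open and clear of everything.

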